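# Turn out the cup of nuts on the inspection stage

### The arm

A 6-joint arm with a two-finger parallel gripper is mounted at the origin on a cart in front of the work surface, level with it; the furniture and walls round the work are solid. World frame = base frame: x ahead of the robot, y to its left, z up, the work surface at z = 0. Lengths are in m, angles in rad, forces in N, time in s.
With the tool pointing down it reaches from about 0.275 to 0.75 m from the base axis. Payload 10.2 kg.
Tool frame: the origin (TCP) lies on the centre line of the jaws, within the pads' length; the fingertips stand 8 mm ahead of it and the grasp point (between the pads) lies 11 mm behind it; z points along the fingers, y is the line along which they close (so a half turn about z gives the same grasp; the last joint's range is limited). The gripper opens to 85 mm and grips with 20 to 120 N. Pads are 22 mm wide; open, the fingers measure 114 mm over their backs; the gripper's body (76 mm by 85 mm) begins 54 mm behind the grasp point. The pads swing forward as they close: fully open they stand 13 mm farther back than shut.
Start: joints at [1.089, 0.313, 1.498, -0, 1.331, -0.223], TCP at [0.134, 0.508, 0.239] pointing down, gripper open.
Joint ranges: [-2.94, 2.94], [-0.97, 2.17], [0.19, 2.56], [-1.23, 4.37], [0.02, 3.11], [-2.88, 2.88]. Speed limits (rad/s): [2.39, 2.39, 3.01, 3.14, 3.14, 3.14].

### API

Orientations are given as [roll, pitch, yaw] about the fixed x, y, z axes, in that order (R = Rz(yaw) Ry(pitch) Rx(roll)).
In Python, from cell import manip, optics, monitor gives the robot as it stands (manip), with the cameras (optics) and the readings (monitor).
- The arm moves only by the tool nudge_tcp, called after ">>>" by a JSON object that holds its "name" and its "arguments". Schema: {"type":"object","properties":{"plan":{"type":"string"},"jaw":{"type":"number"},"only":{"type":"string"},"quiet":{"type":"boolean"},"lines":{"type":"string"}},"required":["plan"],"additionalProperties":false}. plan is a string of 1 to 20 rows, parted by semicolons, with the numbers parted by spaces; each row has 6 numbers: dx, dy, dz in m, then a rotation vector rx, ry, rz in rad; each row is the pose to reach, as a shift and turn from the pose commanded when the call began, along the tool's axes at that moment; what a row does not reach only later rows make up. A row lasts 1/12 s, in which the tool goes at most 0.0417 m and 0.125 rad, less where a joint would pass 70% of its speed; a pose out of reach is approached as far as the arm can. jaw is the finger opening in m, set as the call begins (left out keeps the last). The fingers move at their own pace and stop on an object; the grip force is fixed at half the most. Time passes only in rows, so rows that do not move let the fingers close. The tool returns the time, the measured TCP pose, the force, the opening and the grip force at its end. only (a regular expression) keeps the lines of the reply that match it, lines (a string "A,B") keeps lines A to B, and quiet returns only ok. Input that does not fit is refused with a message, and nothing moves.
- monitor.read_state(): the state, without advancing time (a new reading comes with each control period).
- optics.grab_frame(name): name is "scene" or "top" or "wrist"; returns a dict with "color" (480x640x3 uint8, red, green, blue), "fx", "fy", "cx", "cy" (pixels), "k1" (the pictures are not rectified: a ray, as slopes to the right and down, at radius r is drawn at 1 + k1 r^2 times it, then the intrinsics apply), "R" (3x3) and "t" (3): a world point X has camera coordinates R X + t. Camera axes: x right, y down, z forward; pixel columns grow to the right and rows downward; lengths in m; the calibration is good to about 2 mm. A picture is of the moment at which its call begins. There is no depth.
- manip.job_done(): hands the job in; it is judged then, once.
The state is a dict: "time": time; "joint_pos": joint angles; "joint_vel": joint speeds; "joint_torque": joint torques, N m; "tool_pos": TCP position; "eef_rot": TCP orientation; "wrist_force": force on the tool from outside, world axes, zero at the start; "wrist_torque": the same for the moment, N m; "opening": finger opening in m; "gripper_force": force on a finger pad.
Only numpy, scipy, OpenCV 4.12 (cv2) and the standard library are available. Lean on these libraries where they do the work, as an engineer would, in place of code of your own. Each camera call takes 0.05 s, during which the arm holds its last target. There are 200 camera calls.

### The job

Turn the tip-over cup on its hinge pin by its black handle, right over, until it lies mouth down on the white stage with the three nuts under it. Then lift the cup straight up off the stage, well clear of the nuts, and set it down gently, still upside down, on the bare bench beside the stand, leaving the three nuts together in a heap on the stage.

Things in the scene. Friction and masses are not known exactly. Their poses are not given: they have to be found in the camera images.
- stand: Fixed stand: aluminium base plate 100 (x) x 178 (y) x 4 mm. Origin on the bench under the hinge line; z up, x along the hinge line. Cup at first on its +y side, white stage on its -y side. Two dark steel bearings, 50 mm tall, x = +-38, y = 0, with open-topped notches 14 mm wide, floor at z = 33, where the cup's hinge pin lies loose, axis at z = 38. Bare bench lies towards the robot from the stage.
- stage (a point): Centre of the white stage, a block 84 (x) x 78 (y) mm, level with its top, 32 mm above the bench, 48 mm from the hinge line on the stand's -y side. It has a shallow round well, 51 mm across and 5 mm deep, with a sloping edge, which catches the nuts; turned over, the cup stands flat round the well, its axis on this point.
- cup: Loose round aluminium cup, 64 mm outside, 40 tall, rim turned in to 53 mm, 0.24 kg. Origin: centre of its base; z points to the mouth (up at the start, base 4 mm above the bench). Handle on its +y side. Mouth down, the origin is 72 mm above the bench if on the stage, 40 if on the bench. Then the round body can be gripped from above, 64 mm across, on its two bare sides along x.
- pin (a point): Middle of the cup's hinge pin, 8 mm thick, 92 mm long along x, on an arm on the cup's -y side: 48 mm from the cup's axis, 34 mm above its base. It lies loose in the stand's notches: keep it there while turning (about 3 mm of play sideways, 15 mm deep); afterwards it lifts straight out.
- grip (a point): Middle of the cup's handle: black sleeve, 14 mm thick, 60 mm long along x, between prongs; it turns freely on its rod, so a gripper holding it can point down all through the turn. 131 mm from the hinge pin, 83 from the cup's axis; 40 mm free towards the cup. Goes over the top about the pin, half a turn; 34 mm above the bench at the start, 42 when the cup lies on the stage.
- nut_0: One of three loose plain steel hexagon nuts lying in the cup, 15 mm across flats (17 over the corners), 8 mm thick, 12 g. Origin at the centre of one face. Late in the turn they slide over the cup's turned-in rim onto the stage, and the cup closes over them.
- nut_1: As nut_0.
- nut_2: As nut_0.

How it is judged:
By the outcome, as a careful person would: the job done as asked, in the order asked, and still so for the second after the job is handed in, with the robot touching nothing.
It also fails if it takes over 51 s, if anything falls off the work surface, if the arm or the gripper's body presses on something with over 40 N, if the wrist force passes 120 N, or if a joint passes its speed limit or range.

## Working session

There is one attempt and no reset: what is moved stays moved. The work goes in short steps, Python scripts to look and compute and a tool call to move; the robot and the scene stay as the last step left them, time stands still between calls to the robot, and variables do not carry over. Pictures are saved under pics/ and viewed, at most 12 in all, crops included, and the job is handed in when it is done.

```bash
ls; mkdir -p pics
```

Run:
```python
from cell import manip, optics, monitor
import cv2,pickle
s=monitor.read_state();print(s['time'],s['tool_pos'],s['eef_rot'],s['opening'])
D={}
for n in("scene","top"):
    f=optics.grab_frame(n);D[n]=f
    cv2.imwrite(f'pics/{n}0.png',f['color'][:,:,::-1])
    print(n,f['fx'],f['k1'],(-f['R'].T@f['t']))
pickle.dump(D,open('f0.pkl','wb'))
```

```text
cell.py
pics
0.0 [0.13423939 0.5072863  0.23872524] [-3.14032428e+00 -2.76808289e-04  2.88282294e+00] 0.08527630533775563
scene 603.0250402383939 -0.18451402576253365 [ 0.19143615 -0.42664604  0.69059956]
top 522.3265350321499 -0.14993337956416505 [ 0.57275222 -0.07185966  0.89731338]
```

View pics/top0.png

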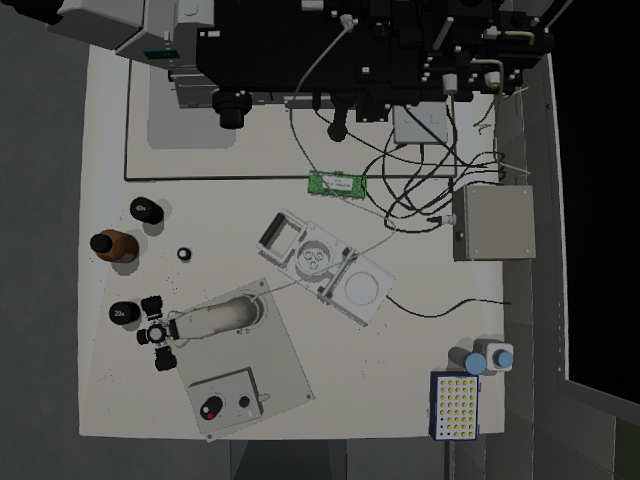

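View pics/scene0.png

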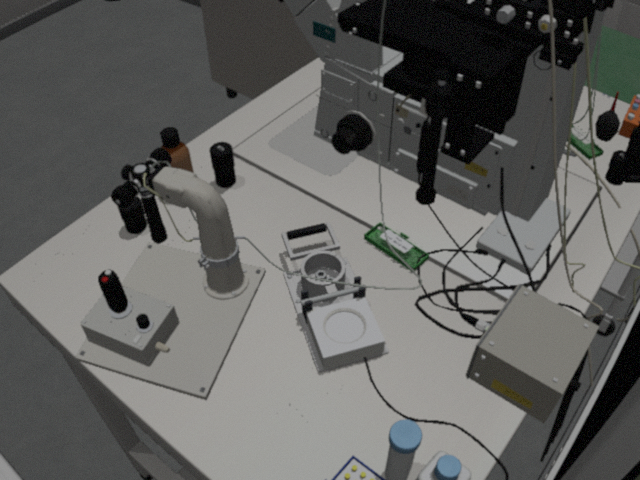

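Create h.py:
```python
import numpy as np,cv2
def K(f): return np.array([[f['fx'],0,f['cx']],[0,f['fy'],f['cy']],[0,0,1.]])
def proj(f,X):
    X=np.atleast_2d(np.array(X,float))
    return cv2.projectPoints(X,cv2.Rodrigues(f['R'])[0],f['t'],K(f),np.array([f['k1'],0,0,0.]))[0][:,0]
def ray(f,uv,z):
    p=cv2.undistortPoints(np.array([[uv]],float),K(f),np.array([f['k1'],0,0,0.]))[0,0]
    c=-f['R'].T@f['t'];d=f['R'].T@np.array([p[0],p[1],1]);return c+d*(z-c[2])/d[2]
```

Run:
```python
import pickle,cv2,numpy as np
from h import *
D=pickle.load(open('f0.pkl','rb'))
a=D['top']['color'][195:335,245:405];b=D['scene']['color'][215:375,265:395]
A=cv2.resize(a,None,fx=3.75*1.3333,fy=3.75*1.3333,interpolation=2)[:600]
A=cv2.resize(a,(640,560),interpolation=2)
cv2.imwrite('pics/a.png',A[:,:,::-1]); cv2.imwrite('pics/b.png',cv2.resize(b,(480,591),interpolation=2)[:,:,::-1])
for n in D: print(n,proj(D[n],[[0,0,0],[.3,0,0],[.5,0,0],[.134,.507,.239]]).round())
f=D['top']
for uv,z in [((363,290),.032),((315,258),.01),((272,230),.034)]: print(ray(f,uv,z))
```

```text
scene [[ -51.  565.]
 [ 120.  410.]
 [ 227.  313.]
 [-191.  187.]]
top [[272. 606.]
 [269. 446.]
 [268. 330.]
 [-65. 568.]]
[ 0.56611279 -0.16071411  0.032     ]
[ 0.62119664 -0.08200404  0.01      ]
[ 0.66715001 -0.01072791  0.034     ]
```

View pics/a.png

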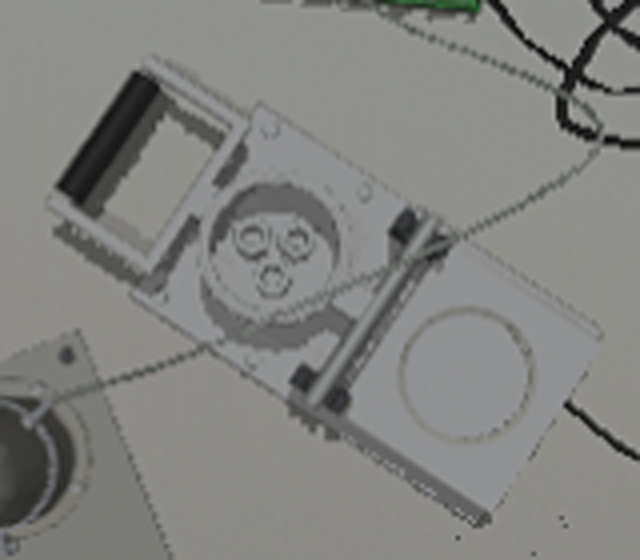

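View pics/b.png

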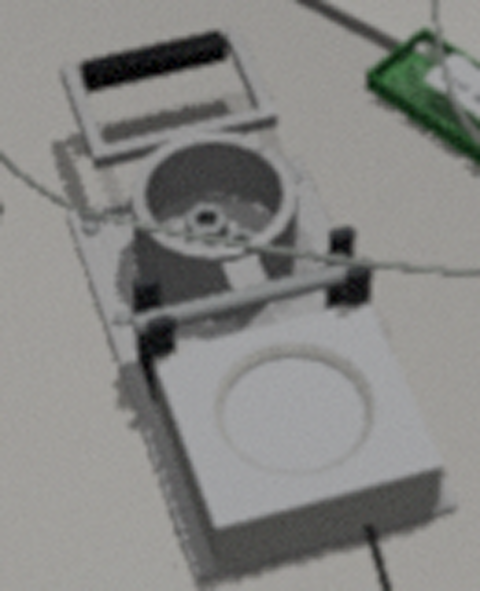

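Create fit.py:
```python
import pickle,numpy as np
from h import *
from scipy.optimize import least_squares
D=pickle.load(open('f0.pkl','rb'))
P=[((0,-48,32),'top',(468,375)),((0,-48,32),'scene',(294,410)),
((30,131,34),'top',(146,82)),((-30,131,34),'top',(74,191)),((-30,131,34),'scene',(85,76)),((30,131,34),'scene',(225,46)),
((42,-87,32),'top',(602,337)),((-42,-87,32),'scene',(215,528)),((42,-87,32),'scene',(441,467)),((-42,-9,32),'scene',(157,356)),
((46,0,38),'top',(440,222)),((-46,0,38),'top',(309,403)),((-46,0,38),'scene',(118,322)),((46,0,38),'scene',(370,262)),
((0,48,44),'scene',(216,197))]
def full(n,c): return (np.array(c)+.5)/4-.5+[245,195] if n=='top' else (np.array(c)+.5)/3.692-.5+[265,215]
def W(p,X):
    c,s=np.cos(p[2]),np.sin(p[2]);X=np.array(X)/1000
    return np.array([p[0]+c*X[0]-s*X[1],p[1]+s*X[0]+c*X[1],X[2]])
def res(p,per=False):
    q=list(p[:3]);r=np.array([proj(D[n],W(p,X))[0]+(p[3:5] if n=='top' else p[5:7])-full(n,c) for X,n,c in P])
    return r if per else np.r_[r.ravel(),np.array(p[3:])/1.5]
s=least_squares(res,[.594,-.12,-.6,0,0,0,0],loss='soft_l1')
if __name__=='__main__':
    print(s.x.round(4));print(res(s.x,True).round(1).tolist())
    for X in [(0,131,34),(0,0,38),(0,-48,72)]: print(W(s.x,X))
    f=D['top']
    print('lampplate',[ray(f,u,.01)[:2].round(3) for u in((265,280),(313,395))],'lamp base',ray(f,(250,312),.03).round(3))
    # lamp head triangulation
    A=[];b=[]
    for n,u in(('top',(155,335)),('scene',(148,178))):
        g=D[n];c=-g['R'].T@g['t'];d=ray(g,u,0)-c;d/=np.linalg.norm(d);M=np.eye(3)-np.outer(d,d);A.append(M);b.append(M@c)
    print('head',np.linalg.lstsq(np.vstack(A),np.hstack(b),rcond=None)[0])
```

```bash
python3 fit.py
```

```text
[ 0.595  -0.1186 -0.6021  0.3312 -0.4879 -0.4315 -0.1188]
[[0.1, 0.1], [0.1, -0.4], [1.3, -1.7], [-1.0, 0.8], [-0.1, 0.6], [0.1, 0.1], [0.0, 1.6], [-0.2, -0.2], [0.4, -0.4], [-1.5, -0.7], [-1.3, -1.0], [0.5, 0.2], [4.3, 1.5], [0.1, 1.7], [-0.3, -1.1]]
[ 0.66919889 -0.01062219  0.034     ]
[ 0.59500204 -0.11858435  0.038     ]
[ 0.56781541 -0.158143    0.072     ]
lampplate [array([0.585, 0.003]), array([ 0.39 , -0.076])] lamp base [0.532 0.027 0.03 ]
head [0.5112649  0.13961432 0.17217826]
```

Create d.py:
```python
import sys,numpy as np
from scipy.spatial.transform import Rotation as Ro
from cell import manip, optics, monitor
def delta(p,yaw):
    s=monitor.read_state();R=Ro.from_euler('xyz',s['eef_rot']);T=Ro.from_euler('xyz',[np.pi,0,yaw])
    return R.inv().apply(np.array(p)-s['tool_pos']).round(4),(R.inv()*T).as_rotvec().round(4)
if __name__=='__main__':
    a=list(map(float,sys.argv[1:]));s=monitor.read_state()
    print(s['time'],s['tool_pos'].round(4),s['eef_rot'].round(4),s['joint_pos'].round(3),s['wrist_force'].round(1));print(*delta(a[:3],a[3]))
```

```bash
python3 d.py .669 -.0106 .20 2.5395
```

```text
0.1 [0.1342 0.5073 0.2388] [-3.1405e+00 -3.0000e-04  2.8828e+00] [ 1.089  0.313  1.498 -0.     1.331 -0.223] [ 0.2  0.1 -0.5]
[-0.6495 -0.3638  0.039 ] [-1.200e-03 -1.000e-04  3.433e-01]
```

>>> {"name": "nudge_tcp", "arguments": {"plan": "0 0 -0.12 0 0 0;0 0 -0.12 0 0 0;-0.65 -0.364 -0.12 0 0 0.343;-0.65 -0.364 -0.12 0 0 0.343;-0.65 -0.364 -0.12 0 0 0.343;-0.65 -0.364 -0.12 0 0 0.343;-0.65 -0.364 -0.12 0 0 0.343;-0.65 -0.364 -0.12 0 0 0.343;-0.65 -0.364 -0.12 0 0 0.343;-0.65 -0.364 -0.12 0 0 0.343;-0.65 -0.364 -0.12 0 0 0.343;-0.65 -0.364 -0.12 0 0 0.343;-0.65 -0.364 -0.12 0 0 0.343;-0.65 -0.364 -0.12 0 0 0.343;-0.65 -0.364 -0.12 0 0 0.343;-0.65 -0.364 -0.12 0 0 0.343;-0.65 -0.364 -0.12 0 0 0.343;-0.65 -0.364 -0.12 0 0 0.343;-0.65 -0.364 -0.12 0 0 0.343;-0.65 -0.364 -0.12 0 0 0.343", "jaw": 0.036}}

```text
time: 1.77
tool_pos: [0.6706, -0.0128, 0.3587]
eef_rot: [-3.141, -0.001, 2.539]
wrist_force: [0.7, 0.4, 0.5]
opening: 0.036
gripper_force: 0.0
```

```bash
python3 d.py .669 -.0106 .20 2.5395
```

```text
1.7667 [ 0.6706 -0.0128  0.3587] [-3.1411e+00 -8.0000e-04  2.5390e+00] [-0.193  0.649  0.686 -0.     1.808 -1.162] [0.7 0.4 0.5]
[0.0025 0.0009 0.1587] [-0.0005 -0.0008 -0.0005]
```

>>> {"name": "nudge_tcp", "arguments": {"plan": "0.0025 0.001 0.16 0 0 0;0.0025 0.001 0.16 0 0 0;0.0025 0.001 0.16 0 0 0;0.0025 0.001 0.16 0 0 0;0.0025 0.001 0.16 0 0 0"}}

```text
time: 2.18
tool_pos: [0.6651, -0.0079, 0.1909]
eef_rot: [-3.136, -0.013, 2.54]
wrist_force: [0.4, -0.4, -1.6]
opening: 0.0363
gripper_force: 0.0
```

Run:
```python
from cell import manip, optics, monitor
import cv2,pickle
from fit import *
f=optics.grab_frame('wrist');s=monitor.read_state();pickle.dump((f,s),open('w1.pkl','wb'))
im=f['color'][:,:,::-1].copy();cv2.imwrite('pics/w1.png',im)
print(s['tool_pos'],s['eef_rot'])
print(proj(f,[W(s_.x if 0 else P_,X) for P_ in [__import__('fit').s.x] for X in [(30,131,34),(-30,131,34),(46,0,38),(-46,0,38),(0,-48,32),(0,48,44)]]).round(1).tolist())
```

```text
[ 0.66671242 -0.00824096  0.19608125] [-3.13852219 -0.00683274  2.53975451]
[[320.7, 265.9], [320.8, 193.8], [165.5, 284.5], [153.3, 174.7], [107.2, 229.9], [215.4, 233.6]]
```

View pics/w1.png

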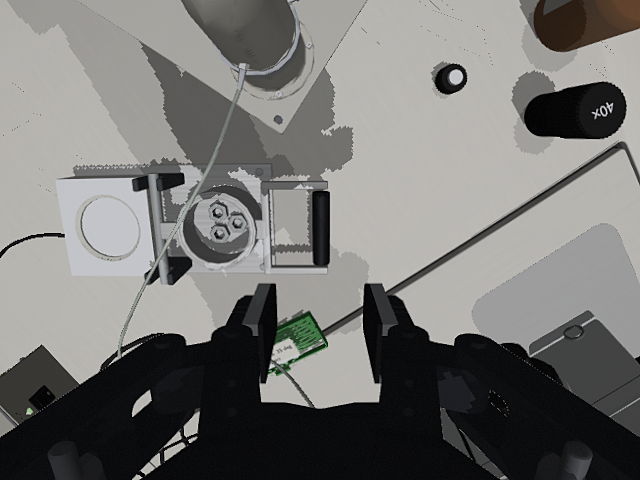

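>>> {"name": "nudge_tcp", "arguments": {"plan": "0 0 0 0 0 0;0 0 0 0 0 0"}}

```text
time: 2.4
tool_pos: [0.6692, -0.0087, 0.2027]
eef_rot: [3.139, 0.005, 2.54]
wrist_force: [0.4, 0.5, 0.6]
opening: 0.0359
gripper_force: 0.0
```

Run:
```python
from cell import manip, optics, monitor
import cv2,fit
from fit import *
p=fit.s.x
for k in range(2):
    f=optics.grab_frame('wrist');S=monitor.read_state()
    g=cv2.cvtColor(f['color'],cv2.COLOR_RGB2GRAY)
    pc=proj(f,[W(p,(0,131,34))])[0];u,v=pc.round().astype(int)
    r=(g[v-45:v+45,u-25:u+25]<45).astype(np.uint8)
    n,l,st,c=cv2.connectedComponentsWithStats(r);i=1+st[1:,4].argmax()
    q=c[i]+[u-25,v-45]
    H=ray(f,q,.034)
    print(S['tool_pos'].round(4),S['eef_rot'].round(4),pc,q,st[i],H)
    c_=cv2.HoughCircles(cv2.medianBlur(g,3)[150:310,50:160],cv2.HOUGH_GRADIENT,1,50,param1=80,param2=12,minRadius=25,maxRadius=40)
    if c_ is not None:
        cc=c_[0,0];print('well',cc,ray(f,cc[:2]+[50,150],.032),W(p,(0,-48,32)))
```

```bash
python3 d.py .6692 -.0106 .023 2.5395
```

```text
[ 0.6691 -0.0086  0.2025] [3.1395 0.0046 2.5398] [317.12040593 219.39396894] [317.07993339 215.7868443 ] [  17    6   17   74 1201] [ 0.66664479 -0.00890282  0.034     ]
well [62.5 67.5 31.4] [ 0.56831775 -0.15465732  0.032     ] [ 0.56781541 -0.158143    0.032     ]
[ 0.6689 -0.0086  0.202 ] [3.1399 0.004  2.5398] [317.17035111 219.560073  ] [317.11101836 215.89065109] [  17    5   17   74 1198] [ 0.66659311 -0.00888636  0.034     ]
well [59.5 67.5 30.8] [ 0.56668309 -0.15676552  0.032     ] [ 0.56781541 -0.158143    0.032     ]
2.5 [ 0.6689 -0.0086  0.202 ] [3.1399 0.004  2.5398] [-0.188  0.664  1.056 -0.     1.417 -1.157] [-0.2 -0.2  0.2]
[-0.0006 -0.0018  0.179 ] [0.0017 0.004  0.0003]
```

>>> {"name": "nudge_tcp", "arguments": {"plan": "0 -0.001 0.04 0 0 0;0 -0.001 0.08 0 0 0;0 -0.001 0.12 0 0 0;0 -0.001 0.15 0 0 0;0 -0.001 0.17 0 0 0;0 -0.001 0.179 0 0 0;0 -0.001 0.179 0 0 0;0 -0.001 0.179 0 0 0"}}

```text
time: 3.17
tool_pos: [0.6685, -0.0095, 0.0221]
eef_rot: [3.141, 0.002, 2.54]
wrist_force: [-0.2, -0.7, 0.9]
opening: 0.0363
gripper_force: 0.0
```

```bash
python3 d.py .6692 -.0106 .023 2.5395
```

```text
3.1667 [ 0.6685 -0.0095  0.0221] [3.1406e+00 2.4000e-03 2.5398e+00] [-0.189  0.842  1.228 -0.     1.07  -1.158] [-0.2 -0.7  0.9]
[-0.0012 -0.0006 -0.0009] [0.001  0.0024 0.0004]
```

>>> {"name": "nudge_tcp", "arguments": {"plan": "0 -0.0005 -0.001 0 0 0;0 -0.0005 -0.001 0 0 0;0 -0.0005 -0.001 0 0 0;0 -0.0005 -0.001 0 0 0;0 -0.0005 -0.001 0 0 0;0 -0.0005 -0.001 0 0 0", "jaw": 0.0}}

```text
time: 3.67
tool_pos: [0.6679, -0.0096, 0.0221]
eef_rot: [3.141, 0.002, 2.54]
wrist_force: [3.0, 1.8, 2.4]
opening: 0.0123
gripper_force: 58.5
```

```bash
python3 d.py .6692 -.0106 .023 2.5395
```

```text
3.6667 [ 0.6679 -0.0096  0.0221] [3.1405e+00 1.8000e-03 2.5399e+00] [-0.189  0.841  1.23   0.     1.069 -1.159] [3.  1.8 2.4]
[-0.0017 -0.0001 -0.0009] [0.0011 0.0018 0.0004]
```

Run:
```python
import numpy as np
R=.131;a0=-np.radians(1.75)
for s,e,st in((0,60,3),(60,120,3),(120,180,3)):
    t=np.arange(s+st,e+1,st);f=lambda d:np.array([R*np.cos(a0+np.radians(d)),-R*np.sin(a0+np.radians(d))])
    print(';'.join('0 %.4f %.4f 0 0 0'%tuple(f(x)-f(s)) for x in t))
```

```text
0 0.0000 -0.0069 0 0 0;0 -0.0003 -0.0137 0 0 0;0 -0.0010 -0.0205 0 0 0;0 -0.0020 -0.0273 0 0 0;0 -0.0034 -0.0340 0 0 0;0 -0.0052 -0.0407 0 0 0;0 -0.0073 -0.0472 0 0 0;0 -0.0097 -0.0536 0 0 0;0 -0.0125 -0.0599 0 0 0;0 -0.0155 -0.0660 0 0 0;0 -0.0189 -0.0720 0 0 0;0 -0.0227 -0.0777 0 0 0;0 -0.0267 -0.0833 0 0 0;0 -0.0310 -0.0886 0 0 0;0 -0.0355 -0.0938 0 0 0;0 -0.0404 -0.0986 0 0 0;0 -0.0454 -0.1032 0 0 0;0 -0.0507 -0.1076 0 0 0;0 -0.0563 -0.1116 0 0 0;0 -0.0620 -0.1154 0 0 0
0 -0.0059 -0.0035 0 0 0;0 -0.0120 -0.0066 0 0 0;0 -0.0183 -0.0094 0 0 0;0 -0.0247 -0.0119 0 0 0;0 -0.0312 -0.0140 0 0 0;0 -0.0378 -0.0158 0 0 0;0 -0.0445 -0.0173 0 0 0;0 -0.0513 -0.0184 0 0 0;0 -0.0581 -0.0192 0 0 0;0 -0.0649 -0.0195 0 0 0;0 -0.0718 -0.0196 0 0 0;0 -0.0786 -0.0192 0 0 0;0 -0.0855 -0.0186 0 0 0;0 -0.0922 -0.0175 0 0 0;0 -0.0990 -0.0161 0 0 0;0 -0.1056 -0.0144 0 0 0;0 -0.1121 -0.0123 0 0 0;0 -0.1185 -0.0098 0 0 0;0 -0.1248 -0.0071 0 0 0;0 -0.1309 -0.0040 0 0 0
0 -0.0060 0.0034 0 0 0;0 -0.0117 0.0071 0 0 0;0 -0.0173 0.0111 0 0 0;0 -0.0226 0.0154 0 0 0;0 -0.0278 0.0200 0 0 0;0 -0.0326 0.0248 0 0 0;0 -0.0372 0.0299 0 0 0;0 -0.0416 0.0352 0 0 0;0 -0.0456 0.0407 0 0 0;0 -0.0494 0.0465 0 0 0;0 -0.0528 0.0524 0 0 0;0 -0.0560 0.0585 0 0 0;0 -0.0588 0.0647 0 0 0;0 -0.0613 0.0711 0 0 0;0 -0.0634 0.0776 0 0 0;0 -0.0652 0.0843 0 0 0;0 -0.0667 0.0910 0 0 0;0 -0.0678 0.0977 0 0 0;0 -0.0685 0.1045 0 0 0;0 -0.0689 0.1114 0 0 0
```

>>> {"name": "nudge_tcp", "arguments": {"plan": "0 0 -0.007 0 0 0;0 -0.0003 -0.0137 0 0 0;0 -0.001 -0.0205 0 0 0;0 -0.002 -0.0273 0 0 0;0 -0.0034 -0.034 0 0 0;0 -0.0052 -0.0407 0 0 0;0 -0.0073 -0.0472 0 0 0;0 -0.0097 -0.0536 0 0 0;0 -0.0125 -0.06 0 0 0;0 -0.0155 -0.066 0 0 0"}}

```text
time: 4.5
tool_pos: [0.6583, -0.0227, 0.088]
eef_rot: [-3.142, 0.0, 2.54]
wrist_force: [-0.8, -0.0, -1.9]
opening: 0.0119
gripper_force: 58.4
```

>>> {"name": "nudge_tcp", "arguments": {"plan": "0 -0.0034 -0.006 0 0 0;0 -0.0072 -0.0117 0 0 0;0 -0.0112 -0.0173 0 0 0;0 -0.0155 -0.0226 0 0 0;0 -0.02 -0.0278 0 0 0;0 -0.0249 -0.0326 0 0 0;0 -0.0299 -0.0372 0 0 0;0 -0.0352 -0.0416 0 0 0;0 -0.0408 -0.0456 0 0 0;0 -0.0465 -0.0494 0 0 0"}}

```text
time: 5.33
tool_pos: [0.6318, -0.0612, 0.1372]
eef_rot: [3.141, 0.0, 2.54]
wrist_force: [-0.1, -0.5, -1.4]
opening: 0.0121
gripper_force: 58.5
```

>>> {"name": "nudge_tcp", "arguments": {"plan": "0 -0.0059 -0.0035 0 0 0;0 -0.012 -0.0066 0 0 0;0 -0.0183 -0.0094 0 0 0;0 -0.0247 -0.0119 0 0 0;0 -0.0312 -0.014 0 0 0;0 -0.0378 -0.0158 0 0 0;0 -0.0445 -0.0173 0 0 0;0 -0.0513 -0.0184 0 0 0;0 -0.0581 -0.0192 0 0 0;0 -0.0649 -0.0195 0 0 0"}}

```text
time: 6.17
tool_pos: [0.5955, -0.115, 0.1575]
eef_rot: [3.141, 0.002, 2.54]
wrist_force: [-0.3, 2.4, 8.4]
opening: 0.012
gripper_force: 59.5
```

```bash
python3 d.py .595 -.1186 .15 2.5395
```

```text
6.1667 [ 0.5955 -0.115   0.1575] [3.1410e+00 2.1000e-03 2.5399e+00] [-0.384  0.559  1.35   0.     1.23  -1.353] [-0.3  2.4  8.4]
[-0.0016 -0.0033  0.0075] [0.0006 0.0021 0.0004]
```

>>> {"name": "nudge_tcp", "arguments": {"plan": "0 -0.0069 -0.0006 0 0 0;0 -0.0137 -0.0007 0 0 0;0 -0.0206 0 0 0 0;0 -0.0273 0.001 0 0 0;0 -0.0341 0.0024 0 0 0;0 -0.0407 0.0041 0 0 0;0 -0.0472 0.0062 0 0 0;0 -0.0536 0.0087 0 0 0;0 -0.0599 0.0114 0 0 0;0 -0.066 0.0145 0 0 0"}}

```text
time: 7.0
tool_pos: [0.5577, -0.1704, 0.1427]
eef_rot: [-3.14, 0.002, 2.54]
wrist_force: [-2.8, -3.7, 10.0]
opening: 0.0119
gripper_force: 59.6
```

```bash
python3 d.py .595 -.1186 .15 2.5395
```

```text
7.0 [ 0.5577 -0.1704  0.1427] [-3.1399e+00  2.2000e-03  2.5396e+00] [-0.497  0.526  1.446 -0.002  1.168 -1.465] [-2.8 -3.7 10. ]
[-0.0014  0.0639 -0.0074] [-0.0017  0.0022  0.0001]
```

>>> {"name": "nudge_tcp", "arguments": {"plan": "0 -0.0066 0.0025 0 0 0;0 -0.0124 0.0061 0 0 0;0 -0.018 0.0101 0 0 0;0 -0.0234 0.0145 0 0 0;0 -0.0286 0.0191 0 0 0;0 -0.0335 0.024 0 0 0;0 -0.0381 0.0291 0 0 0;0 -0.0425 0.0345 0 0 0;0 -0.0465 0.04 0 0 0;0 -0.0503 0.0459 0 0 0"}}

```text
time: 7.83
tool_pos: [0.5292, -0.2102, 0.0949]
eef_rot: [3.141, -0.001, 2.54]
wrist_force: [-0.8, -1.5, 0.8]
opening: 0.012
gripper_force: 58.7
```

```bash
python3 d.py .595 -.1186 .15 2.5395;  python3 - <<'E'
from cell import manip, optics, monitor
import cv2,numpy as np
f=optics.grab_frame('scene')['color'][140:400,230:460,::-1]
cv2.imwrite('pics/s1.png',cv2.resize(f,None,fx=2.3,fy=2.3,interpolation=2))
E
```

```text
7.8333 [ 0.5292 -0.2102  0.0949] [ 3.1414e+00 -9.0000e-04  2.5398e+00] [-0.584  0.557  1.534  0.     1.051 -1.553] [-0.8 -1.5  0.8]
[-0.0024  0.1128 -0.0551] [ 0.0002 -0.0009  0.0003]
```

View pics/s1.png

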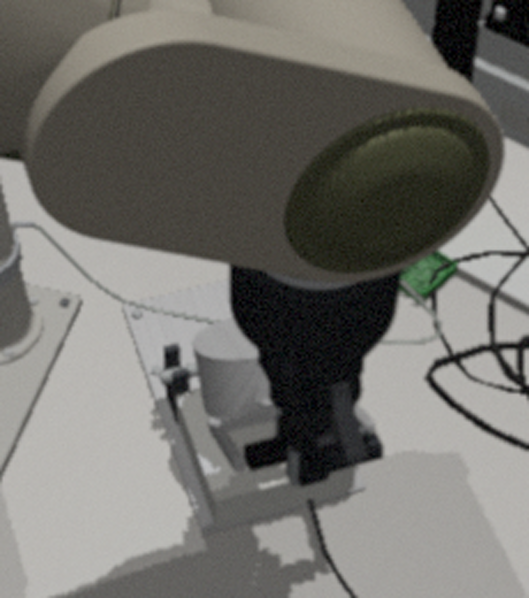

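>>> {"name": "nudge_tcp", "arguments": {"plan": "0 -0.0018 0.003 0 0 0;0 -0.0034 0.0059 0 0 0;0 -0.005 0.009 0 0 0;0 -0.0066 0.012 0 0 0;0 -0.008 0.015 0 0 0;0 -0.0094 0.0182 0 0 0;0 -0.0107 0.0214 0 0 0;0 -0.0119 0.0246 0 0 0;0 -0.013 0.0278 0 0 0;0 -0.014 0.0311 0 0 0;0 -0.015 0.0345 0 0 0;0 -0.0158 0.0378 0 0 0;0 -0.0158 0.0378 0 0 0;0 -0.0158 0.0378 0 0 0;0 -0.0158 0.0378 0 0 0"}}

```text
time: 9.13
tool_pos: [0.5207, -0.2231, 0.0581]
eef_rot: [3.141, 0.0, 2.54]
wrist_force: [0.3, 0.2, -1.0]
opening: 0.0119
gripper_force: 58.6
```

```bash
python3 d.py .595 -.1186 .03 2.5395
```

```text
9.1333 [ 0.5207 -0.2231  0.0581] [3.1415e+00 2.0000e-04 2.5399e+00] [-0.612  0.603  1.57   0.     0.968 -1.581] [ 0.3  0.2 -1. ]
[-0.002   0.1282  0.0281] [0.0001 0.0002 0.0004]
```

>>> {"name": "nudge_tcp", "arguments": {"plan": "0 -0.0008 0.0033 0 0 0;0 -0.0015 0.0067 0 0 0;0 -0.002 0.01 0 0 0;0 -0.0026 0.0134 0 0 0;0 -0.003 0.0168 0 0 0;0 -0.0033 0.0202 0 0 0;0 -0.0035 0.0236 0 0 0;0 -0.0037 0.0255 0 0 0;0 -0.0037 0.0255 0 0 0"}}

```text
time: 9.88
tool_pos: [0.5183, -0.2262, 0.032]
eef_rot: [-3.142, -0.001, 2.54]
wrist_force: [2.0, -0.5, -0.8]
opening: 0.0119
gripper_force: 58.6
```

```bash
python3 d.py .595 -.1186 .03 2.5395
```

```text
9.8833 [ 0.5183 -0.2262  0.032 ] [-3.1416e+00 -7.0000e-04  2.5398e+00] [-0.619  0.642  1.586 -0.     0.915 -1.587] [ 2.  -0.5 -0.8]
[-0.0023  0.1321  0.002 ] [-0.     -0.0007  0.0003]
```

>>> {"name": "nudge_tcp", "arguments": {"plan": "0 0 0.001 0 0 0;0 0 0.002 0 0 0;0 0 0.002 0 0 0"}}

```text
time: 10.13
tool_pos: [0.5186, -0.2263, 0.0306]
eef_rot: [3.142, 0.0, 2.54]
wrist_force: [1.2, -0.0, 0.3]
opening: 0.0122
gripper_force: 58.7
```

>>> {"name": "nudge_tcp", "arguments": {"plan": "0 0 0.001 0 0 0;0 0 0.001 0 0 0"}}

```text
time: 10.3
tool_pos: [0.5185, -0.2264, 0.0296]
eef_rot: [-3.141, 0.0, 2.54]
wrist_force: [0.5, -0.7, 0.4]
opening: 0.0119
gripper_force: 58.8
```

>>> {"name": "nudge_tcp", "arguments": {"plan": "0 0 0.001 0 0 0;0 0 0.001 0 0 0"}}

```text
time: 10.47
tool_pos: [0.5185, -0.2265, 0.0285]
eef_rot: [-3.141, 0.0, 2.54]
wrist_force: [0.5, -1.3, 0.7]
opening: 0.0118
gripper_force: 58.8
```

>>> {"name": "nudge_tcp", "arguments": {"plan": "0 0 0.001 0 0 0;0 0 0.001 0 0 0"}}

```text
time: 10.63
tool_pos: [0.5184, -0.2265, 0.0274]
eef_rot: [-3.141, 0.0, 2.54]
wrist_force: [-0.1, -2.2, 1.3]
opening: 0.012
gripper_force: 58.8
```

>>> {"name": "nudge_tcp", "arguments": {"plan": "0 0 -0.001 0 0 0;0 0 -0.001 0 0 0;0 0 -0.001 0 0 0;0 0 -0.001 0 0 0;0 0 -0.001 0 0 0", "jaw": 0.036}}

```text
time: 11.05
tool_pos: [0.5185, -0.2261, 0.0284]
eef_rot: [3.142, -0.0, 2.54]
wrist_force: [0.1, -0.4, 0.2]
opening: 0.0362
gripper_force: 0.0
```

>>> {"name": "nudge_tcp", "arguments": {"plan": "0 0 -0.02 0 0 0;0 0 -0.05 0 0 0;0 0 -0.09 0 0 0;0 0 -0.13 0 0 0;0 0 -0.15 0 0 0;0 0 -0.15 0 0 0;0 0 -0.15 0 0 0"}}

```text
time: 11.63
tool_pos: [0.5187, -0.2263, 0.1791]
eef_rot: [3.142, 0.002, 2.54]
wrist_force: [0.0, -0.2, -0.6]
opening: 0.0361
gripper_force: 0.0
```

Run:
```python
from cell import manip, optics, monitor
import cv2,pickle,fit
from fit import *
f=optics.grab_frame('wrist');s=monitor.read_state();pickle.dump((f,s),open('w2.pkl','wb'))
p=fit.s.x;print(proj(f,[W(p,X) for X in [(0,-48,72),(46,0,38),(-46,0,38),(30,-131,42),(-30,-131,42)]]).round(1).tolist())
cv2.imwrite('pics/w2.png',f['color'][:,:,::-1])
```

```bash
python3 d.py .5678 -.1581 .14 .9687
```

```text
[[442.7, 242.0], [482.3, 284.5], [496.6, 169.8], [320.7, 268.0], [320.8, 191.0]]
11.6833 [ 0.5182 -0.226   0.1777] [ 3.1415e+00 -1.1000e-03  2.5398e+00] [-0.618  0.454  1.461  0.     1.228 -1.587] [-0.6  0.3  0. ]
[-0.0025  0.084   0.0377] [-8.0000e-04 -9.0000e-04  1.5711e+00]
```

View pics/w2.png

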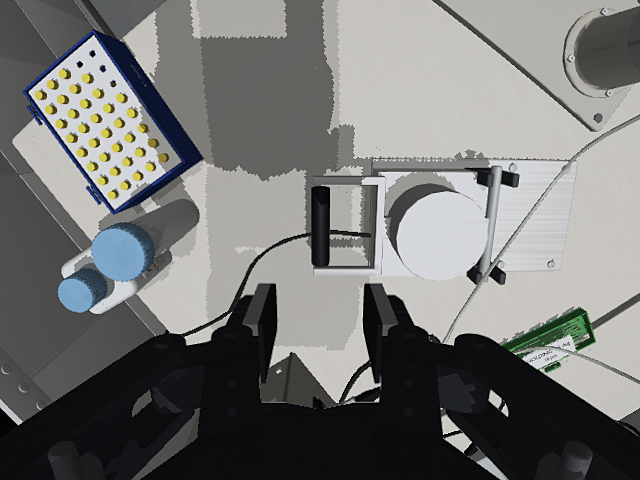

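Run:
```python
import cv2,pickle,fit
from fit import *
f,s=pickle.load(open('w2.pkl','rb'));p=fit.s.x
im=f['color'][:,:,::-1][150:310,360:530].copy()
t=np.linspace(0,6.28,60)
for z,c in((72,(0,0,255)),(32,(0,255,0))):
    for q in proj(f,[W(p,(32*np.cos(a),-48+32*np.sin(a),z)) for a in t]): 
        pass
im=cv2.resize(im,None,fx=3.7,fy=3.7,interpolation=2)
for z,c in((72,(0,0,255)),(32,(0,255,0))):
    for q in proj(f,[W(p,(32*np.cos(a),-48+32*np.sin(a),z)) for a in t]): cv2.circle(im,tuple(((q-[360,150])*3.7).astype(int).tolist()),1,c,-1)
cv2.imwrite('pics/c2.png',im)
```

```text
(no output)
```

View pics/c2.png

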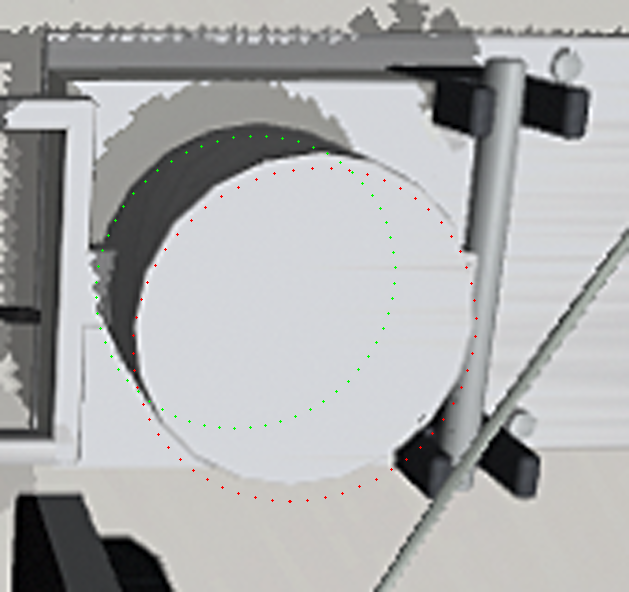

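>>> {"name": "nudge_tcp", "arguments": {"plan": "-0.0025 0.084 0 0 0 1.571;-0.0025 0.084 0 0 0 1.571;-0.0025 0.084 0 0 0 1.571;-0.0025 0.084 0 0 0 1.571;-0.0025 0.084 0 0 0 1.571;-0.0025 0.084 0 0 0 1.571;-0.0025 0.084 0 0 0 1.571;-0.0025 0.084 0 0 0 1.571;-0.0025 0.084 0 0 0 1.571;-0.0025 0.084 0 0 0 1.571;-0.0025 0.084 0 0 0 1.571;-0.0025 0.084 0 0 0 1.571;-0.0025 0.084 0 0 0 1.571;-0.0025 0.084 0 0 0 1.571;-0.0025 0.084 0 0 0 1.571;-0.0025 0.084 0 0 0 1.571", "jaw": 0.085}}

```text
time: 13.02
tool_pos: [0.5678, -0.1583, 0.1776]
eef_rot: [-3.14, 0.0, 0.972]
wrist_force: [-0.3, -0.1, -0.5]
opening: 0.085
gripper_force: 0.0
```

```bash
python3 d.py .5658 -.1567 .045 .9687;python3 - <<'E'
from cell import manip, optics, monitor
import cv2,pickle,fit
from fit import *
f=optics.grab_frame('wrist');s=monitor.read_state();pickle.dump((f,s),open('w3.pkl','wb'))
p=fit.s.x;print(proj(f,[W(p,X) for X in [(0,-48,72),(-3,-48,72)]]).round(1).tolist())
cv2.imwrite('pics/w3.png',f['color'][:,:,::-1])
E
```

```text
13.0167 [ 0.5678 -0.1583  0.1776] [-3.1399e+00  3.0000e-04  9.7160e-01] [-0.47   0.506  1.381 -0.     1.257  0.129] [-0.3 -0.1 -0.5]
[ 0.0002 -0.0024  0.1326] [-0.0017  0.0003  0.0029]
[[321.2, 238.9], [316.7, 238.8]]
```

View pics/w3.png

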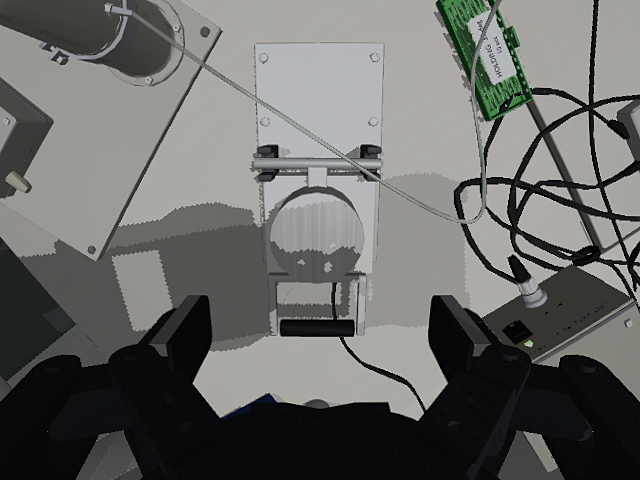

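>>> {"name": "nudge_tcp", "arguments": {"plan": "0 -0.003 0.04 0 0 0.003;0 -0.003 0.08 0 0 0.003;0 -0.003 0.105 0 0 0.003;0 -0.003 0.12 0 0 0.003;0 -0.003 0.128 0 0 0.003;0 -0.003 0.132 0 0 0.003;0 -0.003 0.132 0 0 0.003"}}

```text
time: 13.65
tool_pos: [0.5657, -0.1568, 0.0464]
eef_rot: [-3.141, 0.0, 0.966]
wrist_force: [0.2, 0.0, 0.4]
opening: 0.0852
gripper_force: 0.0
```

>>> {"name": "nudge_tcp", "arguments": {"plan": "0 0 0 0 0 0;0 0 0 0 0 0;0 0 0 0 0 0;0 0 0 0 0 0;0 0 0 0 0 0", "jaw": 0.05}}

```text
time: 14.07
tool_pos: [0.5662, -0.1569, 0.0481]
eef_rot: [3.139, -0.0, 0.966]
wrist_force: [-2.2, 1.3, 6.5]
opening: 0.0615
gripper_force: 66.1
```

>>> {"name": "nudge_tcp", "arguments": {"plan": "0 0 -0.003 0 0 0;0 0 -0.008 0 0 0;0 0 -0.015 0 0 0;0 0 -0.022 0 0 0;0 0 -0.03 0 0 0;0 0 -0.04 0 0 0;0 0 -0.05 0 0 0;0 0 -0.062 0 0 0;0 0 -0.075 0 0 0;0 0 -0.088 0 0 0;0 0 -0.1 0 0 0;0 0 -0.1 0 0 0;0 0 -0.1 0 0 0"}}

```text
time: 15.15
tool_pos: [0.5658, -0.1568, 0.1472]
eef_rot: [3.14, -0.0, 0.966]
wrist_force: [-0.3, -0.6, -2.9]
opening: 0.0615
gripper_force: 65.8
```

```bash
python3 d.py .416 -.175 .145 .9687
```

Run:
```python
from cell import manip, optics, monitor
import cv2
f=optics.grab_frame('scene')['color'];g=optics.grab_frame('wrist')['color']
a=cv2.resize(f[180:400,230:450],(400,400),interpolation=2);b=cv2.resize(g[100:400,170:470],(400,400))
cv2.imwrite('pics/l.png',cv2.hconcat([a,b])[:,:,::-1])
```

```text
15.15 [ 0.5658 -0.1568  0.1472] [ 3.1402e+00 -2.0000e-04  9.6590e-01] [-0.47   0.529  1.427 -0.     1.184  0.135] [-0.3 -0.6 -2.9]
[-0.1002 -0.1129  0.002 ] [ 0.0014 -0.0002 -0.0028]
```

View pics/l.png

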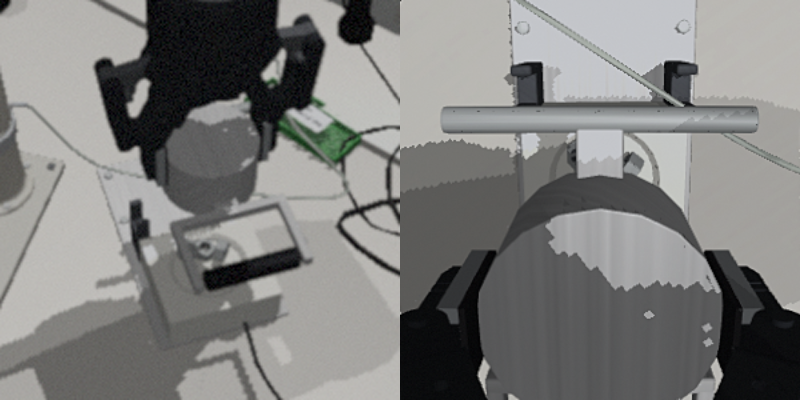

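>>> {"name": "nudge_tcp", "arguments": {"plan": "-0.01 -0.011 0 0 0 0;-0.025 -0.028 0 0 0 0;-0.04 -0.045 0 0 0 0;-0.055 -0.062 0 0 0 0;-0.07 -0.079 0 0 0 0;-0.085 -0.096 0 0 0 0;-0.095 -0.107 0 0 0 0;-0.1 -0.113 0 0 0 0;-0.1 -0.113 0.015 0 0 0;-0.1 -0.113 0.035 0 0 0;-0.1 -0.113 0.055 0 0 0;-0.1 -0.113 0.075 0 0 0;-0.1 -0.113 0.095 0 0 0;-0.1 -0.113 0.11 0 0 0;-0.1 -0.113 0.118 0 0 0;-0.1 -0.113 0.122 0 0 0;-0.1 -0.113 0.124 0 0 0;-0.1 -0.113 0.124 0 0 0"}}

```text
time: 16.75
tool_pos: [0.4161, -0.1748, 0.0227]
eef_rot: [3.141, 0.0, 0.966]
wrist_force: [-1.0, 0.3, -1.7]
opening: 0.0618
gripper_force: 66.1
```

```bash
python3 d.py .416 -.175 .016 .9687
```

```text
16.75 [ 0.4161 -0.1748  0.0227] [3.1411 0.     0.9659] [-0.658  0.473  1.938  0.     0.73  -0.054] [-1.   0.3 -1.7]
[-0.0002  0.      0.0067] [ 0.0004  0.     -0.0028]
```

>>> {"name": "nudge_tcp", "arguments": {"plan": "0 0 0.001 0 0 0;0 0 0.002 0 0 0;0 0 0.003 0 0 0;0 0 0.003 0 0 0"}}

```text
time: 17.08
tool_pos: [0.4159, -0.1748, 0.0196]
eef_rot: [3.141, 0.0, 0.966]
wrist_force: [-0.7, 1.2, -3.3]
opening: 0.0615
gripper_force: 66.1
```

>>> {"name": "nudge_tcp", "arguments": {"plan": "0 0 0.001 0 0 0;0 0 0.002 0 0 0;0 0 0.002 0 0 0"}}

```text
time: 17.33
tool_pos: [0.4158, -0.1747, 0.0174]
eef_rot: [-3.141, 0.0, 0.966]
wrist_force: [0.4, 0.1, -2.4]
opening: 0.0617
gripper_force: 66.1
```

>>> {"name": "nudge_tcp", "arguments": {"plan": "0 0 0.001 0 0 0;0 0 0.001 0 0 0;0 0 0.001 0 0 0"}}

```text
time: 17.58
tool_pos: [0.4158, -0.1747, 0.0165]
eef_rot: [-3.141, -0.0, 0.966]
wrist_force: [0.7, -0.3, -2.2]
opening: 0.0623
gripper_force: 66.1
```

>>> {"name": "nudge_tcp", "arguments": {"plan": "0 0 0.001 0 0 0;0 0 0.001 0 0 0;0 0 0.001 0 0 0"}}

```text
time: 17.83
tool_pos: [0.4159, -0.1747, 0.0161]
eef_rot: [3.141, 0.0, 0.966]
wrist_force: [-3.7, 2.6, 10.0]
opening: 0.0613
gripper_force: 67.2
```

>>> {"name": "nudge_tcp", "arguments": {"plan": "0 0 0.001 0 0 0;0 0 0.001 0 0 0;0 0 0.001 0 0 0"}}

```text
time: 18.08
tool_pos: [0.4159, -0.1747, 0.0161]
eef_rot: [3.141, 0.0, 0.966]
wrist_force: [-8.3, 5.4, 25.2]
opening: 0.0618
gripper_force: 69.2
```

>>> {"name": "nudge_tcp", "arguments": {"plan": "0 0 -0.0015 0 0 0;0 0 -0.0015 0 0 0;0 0 -0.0015 0 0 0"}}

```text
time: 18.33
tool_pos: [0.416, -0.1748, 0.0162]
eef_rot: [3.141, -0.0, 0.966]
wrist_force: [-1.5, 0.9, 3.9]
opening: 0.0616
gripper_force: 67.0
```

>>> {"name": "nudge_tcp", "arguments": {"plan": "0 0 0 0 0 0;0 0 0 0 0 0;0 0 0 0 0 0;0 0 0 0 0 0;0 0 0 0 0 0", "jaw": 0.085}}

```text
time: 18.75
tool_pos: [0.4158, -0.1747, 0.0159]
eef_rot: [-3.142, 0.0, 0.966]
wrist_force: [-0.1, 0.1, -0.0]
opening: 0.0849
gripper_force: 0.0
```

>>> {"name": "nudge_tcp", "arguments": {"plan": "0 0 -0.02 0 0 0;0 0 -0.05 0 0 0;0 0 -0.09 0 0 0;0 0 -0.13 0 0 0;0 0 -0.17 0 0 0;0 0 -0.21 0 0 0;0 -0.03 -0.21 0 0 0;0 -0.07 -0.21 0 0 0;0 -0.11 -0.21 0 0 0;0 -0.15 -0.21 0 0 0;0 -0.15 -0.21 0 0 0;0 -0.15 -0.21 0 0 0"}}

```text
time: 19.75
tool_pos: [0.2918, -0.0888, 0.2265]
eef_rot: [3.139, 0.0, 0.966]
wrist_force: [0.7, 0.1, 0.2]
opening: 0.0854
gripper_force: 0.0
```

Run:
```python
from cell import manip, optics, monitor
import cv2
f=optics.grab_frame('scene')['color'];g=optics.grab_frame('top')['color']
a=cv2.resize(f[200:440,160:400],(400,400),interpolation=2);b=cv2.resize(g[200:400,230:430],(400,400),interpolation=2)
cv2.imwrite('pics/e.png',cv2.hconcat([a,b])[:,:,::-1])
```

```text
(no output)
```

View pics/e.png

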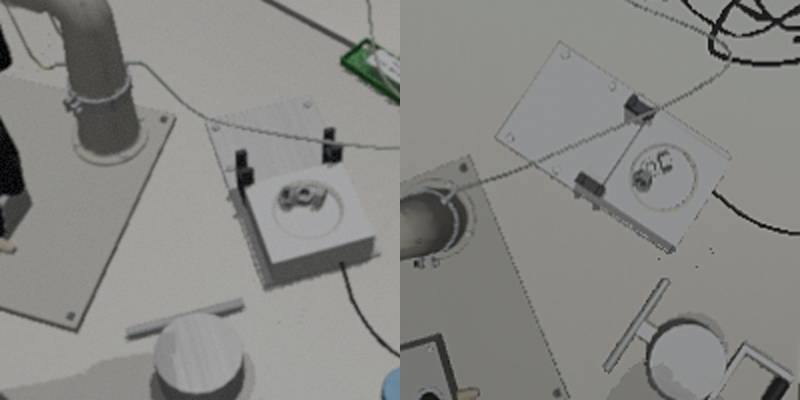

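The picture shows the three nuts heaped in the well on the stage. The cup stands upside down on the bare bench, clear of the stand, and the arm is away from everything.

```bash
python3 -c "
from cell import manip, optics, monitor
print(manip.job_done())"
```

```text
the job is handed in; nothing more can be done
None
```

The job is handed in at about 20 s: the cup was turned over onto the stage, lifted off and set upside down on the bare bench beside the stand, and the last picture shows the three nuts together on the stage.

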